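# Take the cap off the spark trap

### The arm

A 6-joint arm with a two-finger parallel gripper is mounted at the origin on the work surface. World frame = base frame: x ahead of the robot, y to its left, z up, the work surface at z = 0. Lengths are in m, angles in rad, forces in N, time in s.
With the tool pointing down it reaches from about 0.425 to 0.925 m from the base axis. Payload 12.5 kg.
Tool frame: the origin (TCP) lies midway between the tips of the shut fingers; the grasp point (between the pads) lies 19 mm behind it; z points along the fingers, y is the direction in which the jaws open and shut (so a half turn about z gives the same grasp; the last joint's range is limited). The gripper opens to 85 mm and grips with 20 to 120 N. Pads are 22 mm wide; open, the fingers measure 114 mm over their backs; the gripper's body (76 mm by 85 mm) begins 54 mm behind the grasp point. The pads swing forward as they close: fully open they stand 13 mm farther back than shut.
Start: joints at [1.111, 0.491, 1.559, -0, 1.092, -0.106], TCP at [0.217, 0.586, 0.231] pointing down, gripper open.
Joint ranges: [-3.1, 3.1], [-0.84, 2.19], [0.05, 2.79], [-1.13, 4.28], [0.06, 2.93], [-2.69, 2.69]. Speed limits (rad/s): [2.22, 2.22, 2.79, 3.14, 3.14, 3.14].

### API

Orientations are given as a unit quaternion [w, x, y, z].
In Python, from bench import arm gives the robot as it stands.
- The arm moves only by the tool apply_moves, never from a script. Its argument "commands" is a list of rows, each an object of numbers: "gripper": the closure in counts, from 0 (fully open) to 255 (shut); "dx", "dy", "dz": the shift along the world's x, y, z in mm; "rx", "ry", "rz": the turn, a rotation vector about the world's x, y, z in degrees. A call has 1 to 10 rows; each row shifts and turns the commanded pose from where the row before left it; what a row does not reach is not made up. A row lasts 1/8 s, in which the tool goes at most 62.5 mm and 10.7 degrees, less where a joint would pass 70% of its speed; a pose out of reach is approached as far as the arm can. A call with a gripper value outside its range is refused whole. The fingers move at their own pace and stop on an object; "force" is the grip in N (left out, the last holds). Time passes only in rows, so rows that do not move let the fingers close. It gives the time, the measured TCP pose, the force and the opening at its end, in the units of the state.
- arm.sense(): the state, without advancing time (a new reading comes with each control period).
- arm.capture(name): name is "scene" or "top" or "wrist"; returns the picture (400x640x3 uint8, red, green, blue); there is no depth.
- arm.calibration(name): a dict with "intrinsics" (3x3 intrinsics, pixels), "R" (3x3) and "t" (3): a world point X has camera coordinates R X + t; the wrist camera has in their place "T_tool_cam" (4x4, takes a point from camera to tool coordinates, whose origin is the TCP and whose axes are the flange's). Camera axes: x right, y down, z forward; pixel columns grow to the right and rows downward; lengths in m; the calibration is good to about 2 mm. A picture is of the moment at which its call begins: read the wrist's pose just before it. calibration takes no time and is no camera call.
- arm.job_done(): hands the job in, once; it reports no verdict.
The state is a dict: "time": time; "joint_positions": joint angles; "joint_velocities": joint speeds; "effort": joint torques, N m; "position": TCP position; "tcp_rot": TCP orientation; "contact_force": force on the tool from outside, world axes, zero at the start; "ft_torque": the same for the moment, N m; "opening": finger opening in m.
Only numpy, scipy, OpenCV 4.12 (cv2) and the standard library are available. Lean on these libraries where they do the work, as an engineer would, in place of code of your own. Each camera call takes 0.05 s, during which the arm holds its last target.

### The job

Take the orange cap off the green spark-trap canister: squeeze its two yellow tabs together and, keeping them squeezed, turn the cap anticlockwise (seen from above) until you gently feel its stop, then lift it straight off. Set it down the right way up, without dropping it, wholly on top of the pair of firebricks, and let go. Do not force the cap against the canister (30 N at most), and leave the spray bottle, the loose brick and the hammer alone.

Things in the scene. Friction and masses are not known exactly. Their poses are not given: they have to be found in the camera images.
- canister: Green spark-trap canister, 128 mm across, fixed to the bench on a 150 mm square foot; origin at the centre of its underside, z up. The cap's underside rests 110 mm above the bench on a sprung rubber seat, which gives up to 8 mm when pressed (4.5 N to start, 9 N at the bottom). Locked, the cap's tabs point along the canister's x axis. A hose stub sticks out 111 mm at +x, 75 mm high.
- collar (a point): Centre of the top of the canister's steel collar (46 mm inner, 57 mm outer radius, top 132 mm above the bench, 22 mm above the cap's underside: keep fingertips higher). Axes as the canister's. Notches at +x and -x hold the tabs' teeth: the cap turns only with both tabs squeezed in 7 mm or more, throughout the turn.
- lip (a point): Centre of a lip under the collar. It holds the cap's lugs down until the cap is turned anticlockwise (positive about z) to a stop, first touched 22 to 60 degrees from locked: different at every start, not reported, to be felt. It is sprung for 3 degrees (0.1 to 0.45 N m), then hard. The lugs come out only from about 1 degree before first touch on; lifting sooner loads the lip.
- cap_grip (a point): Grip point of the cap, on its axis, 46 mm above its underside, at the middle of the tabs' faces; z up. Cap: orange disc 89 mm across, 14 mm thick, 0.2 to 0.4 kg, lugs 10 mm wide reaching 50 mm along its +y and -y, upright tabs on its +x and -x. At the start it sits in the collar, its x along the canister's x within 2 degrees, with about 1.5 mm of play all round.
- cap_base (a point): Centre of the cap's flat underside, axes as for cap_grip. Seated, it is 110 mm above the bench; the cap is out of the collar when it is more than 24 mm higher.
- tab_a (a joint): How far the tab on the cap's +x side is pressed in: 0 (out) to 0.008 m (fully in); spring 5 N at first, 10.5 N fully in. Its outer face is upright, 24 mm wide, 16 to 66 mm above the cap's underside, 32 mm from the axis when out and 24 mm when in (faces 64 mm apart, squeezed 48 mm). A 10 mm wide tooth at its foot reaches to 51 mm radius, 43 mm when in.
- tab_b (a joint): The same for the tab on the cap's -x side. A grip of 20 to 50 N holds both tabs fully in and turns the cap; fingers that swing forward as they close press the cap down onto its sprung seat by a few mm.
- bricks: Two pale firebricks laid flat side by side, fixed: 230 mm (x) by 229 mm (y) by 64 mm high together; origin at the centre of the underside. The cap is to stand on their top face, 64 mm above the bench.
- sprayer: White spray bottle with a blue band and a yellow head, 72 mm across, 228 mm high, standing loose; origin at the centre of its underside. To be left alone.
- odd_brick: A loose reddish brick, 114 x 64 x 75 mm high; origin at the centre of its underside. To be left alone.
- hammer: A hammer lying on the bench, 260 mm long, along its x; origin under its middle. To be left alone.
Mind the look-alikes: they are no part of the job. Of the things shaped like the part that bears cap_grip, the orange one is meant.

How it is judged:
On the way, in this order (a step that is already met when the one before it is completed fails the run):
1. both tabs are squeezed in while the cap is still seated and locked (value of joint each of tab_a, tab_b above 0.0065 m and angle between the x axis of cap_base and the x axis of canister, either way round below 0.2 rad and z of cap_base in the frame of canister below 0.117 m), for 0.1 s.
2. with the tabs squeezed, the seated cap is turned to its stop (at least 20 degrees) (value of joint each of tab_a, tab_b above 0.005 m and angle between the x axis of cap_base and the x axis of canister, either way round above 0.35 rad and z of cap_base in the frame of canister below 0.117 m), for 0.1 s.
3. the cap is lifted clear of the collar (z of cap_base in the frame of canister above 0.14 m), for 0.1 s.
At the end, for the whole second after the job is handed in: The cap stands upright (within 5 degrees) and still on the two firebricks, its centre within 70 mm of the middle of the pair in both directions, so that its disc does not overhang, with both tabs let go and sprung out (x of cap_base in the frame of bricks between -0.07 and 0.07 m and y of cap_base in the frame of bricks between -0.07 and 0.07 m and z of cap_base in the frame of bricks between 0.06 and 0.068 m and angle between cap_base's own z axis and vertical below 0.08 rad and linear speed of cap below 0.02 m/s and value of joint each of tab_a, tab_b below 0.002 m); the robot touches nothing.
It fails at once if the cap is forced against the canister with more than 30 N (contact force between cap and canister above 30 N).
It fails at once if the cap is slammed onto the bricks (more than 60 N) (contact force between cap and bricks above 60 N).
It fails at once if the cap is dropped (falls out of the fingers from more than about 13 mm) (contact force between the fingers and cap below 0.3 N and linear speed of cap above 0.5 m/s).
It fails at once if the spray bottle is disturbed (distance of sprayer from where it was at the start of the episode above 0.03 m or angle between sprayer's own z axis and vertical above 0.3 rad).
It fails at once if the loose brick or the hammer is disturbed (distance of any of odd_brick, hammer from where it was at the start of the episode above 0.03 m).
It also fails if it takes over 64 s, if anything falls off the work surface, if the arm or the gripper's body presses on something with over 40 N, if the wrist force passes 120 N, or if a joint passes its speed limit or range.

## Working session

There is one attempt and no reset: what is moved stays moved. The work goes in short steps, Python scripts to look and compute and a tool call to move; the robot and the scene stay as the last step left them, time stands still between calls to the robot, and variables do not carry over. Pictures are saved under pics/ and viewed, and the job is handed in when it is done.

Besides the shell and the picture viewer there is one more tool, called after "Call:" as name([rows], argument=value, ...), one row to a line, values as JSON. apply_moves: Moves the arm, as the interface text tells. Its arguments: {"type":"object","properties":{"commands":{"type":"array"},"force":{"type":"number"}},"required":["commands"]}

```bash
mkdir -p pics; ls
python3 - <<'E'
from bench import arm
import cv2
print(arm.sense())
for n in("scene","top"):
    cv2.imwrite(f"pics/{n}0.png",arm.capture(n)[:,:,::-1])
    print(arm.calibration(n))
print(arm.calibration("wrist"))
E
```

```text
pics
{'time': 0.0, 'joint_positions': array([ 1.11140813e+00,  4.91545980e-01,  1.55947275e+00,  1.49590088e-05,
        1.09168644e+00, -1.05574735e-01]), 'joint_velocities': array([-0.00078405, -0.00047887, -0.00039413, -0.00017921,  0.00029905,
       -0.00146387]), 'effort': array([ 2.04655516e-03, -6.18459606e+01, -2.61595112e+01, -3.60356626e-05,
        4.02300007e-03, -2.33130891e-06]), 'position': array([0.21640509, 0.58609056, 0.23072815]), 'tcp_rot': array([-1.61423405e-04,  1.75988800e-01,  9.84392012e-01, -5.32361452e-04]), 'contact_force': array([-0.07383665, -0.49740728, -0.50263161]), 'ft_torque': array([-0.01957453,  0.02587628,  0.00240047]), 'opening': 0.08480114895261968}
{'intrinsics': array([[412.3938876 ,   0.        , 320.40991463],
       [  0.        , 412.3938876 , 202.65316177],
       [  0.        ,   0.        ,   1.        ]]), 'R': array([[ 0.69915848,  0.71482913,  0.01402634],
       [ 0.55330525, -0.52854269, -0.64381358],
       [-0.45280318,  0.45788857, -0.76505381]]), 't': array([-0.37477211, -0.23337581,  1.44960139])}
{'intrinsics': array([[45
[... 174 characters left out ...]
99976677,  0.0075303 ],
       [-0.98580965, -0.02121282, -0.16652131],
       [ 0.16664221, -0.00405286, -0.9860091 ]]), 't': array([-0.01228724,  0.56316902,  1.39584553])}
{'intrinsics': array([[285.70048851,   0.        , 318.0256415 ],
       [  0.        , 285.70048851, 201.41624184],
       [  0.        ,   0.        ,   1.        ]]), 'T_tool_cam': array([[-1.21352178e-04, -9.54301173e-01, -2.98846543e-01,
         7.63544899e-02],
       [ 9.99999925e-01, -5.77289745e-06, -3.87634018e-04,
         1.39454801e-04],
       [ 3.68194387e-04, -2.98846568e-01,  9.54301102e-01,
        -1.42546707e-01],
       [ 0.00000000e+00,  0.00000000e+00,  0.00000000e+00,
         1.00000000e+00]])}
```

View pics/scene0.png

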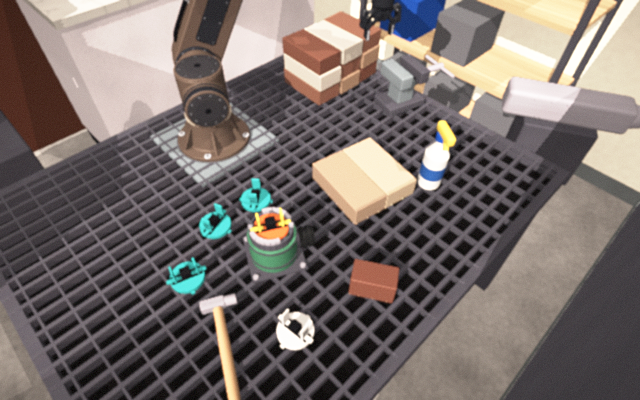

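View pics/top0.png

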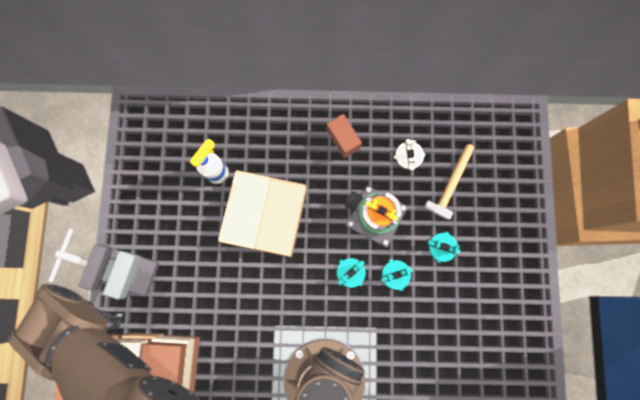

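The orange cap sits in the green canister at top px (381,211) and scene px (271,224). The look-alikes are cyan at (351,272), (397,275) and (444,247), and white at (409,154). Only the one in the canister is orange. I'll confirm that in an enlarged crop.

Run:
```python
import cv2,numpy as np
a=cv2.imread("pics/top0.png")[165:260,330:430]; b=cv2.imread("pics/top0.png")[160:265,210:315]
a=cv2.resize(a,(400,380),interpolation=2); b=cv2.resize(b,(400,380),interpolation=2)
cv2.imwrite("pics/crop0.png",np.hstack([a,b]))
s=cv2.imread("pics/scene0.png")[190:290,220:330]
cv2.imwrite("pics/crop1.png",cv2.resize(s,None,fx=5,fy=5,interpolation=2))
```

```text
(no output)
```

View pics/crop0.png

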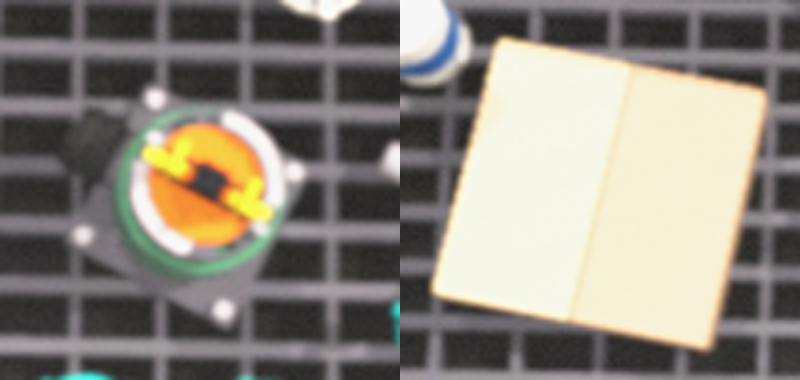

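View pics/crop1.png

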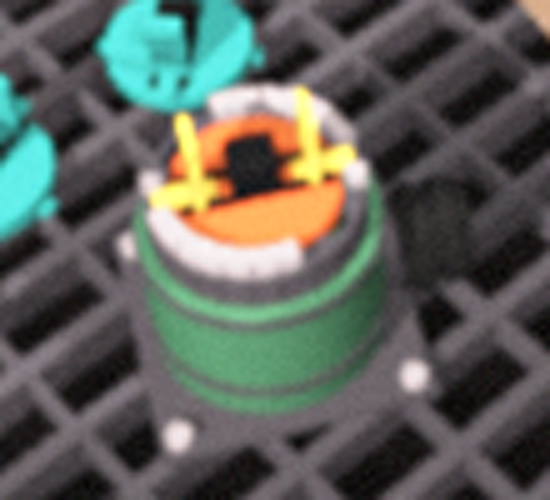

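```bash
cat > h.py <<'E'
import numpy as np
from bench import arm
from scipy.spatial.transform import Rotation as Ro
def cam(n,s=None):
    c=arm.calibration(n)
    if n!="wrist": return c["intrinsics"],c["R"],c["t"]
    s=s or arm.sense(); q=s["tcp_rot"]; T=np.eye(4); T[:3,:3]=Ro.from_quat([q[1],q[2],q[3],q[0]]).as_matrix(); T[:3,3]=s["position"]
    M=np.linalg.inv(T@c["T_tool_cam"]); return c["intrinsics"],M[:3,:3],M[:3,3]
def px2w(c,u,v,z):
    K,R,t=c; d=R.T@np.linalg.solve(K,[u,v,1]); o=-R.T@t
    return o+d*(z-o[2])/d[2]
def w2px(c,X):
    K,R,t=c; p=K@(R@np.asarray(X)+t); return p[:2]/p[2]
E
python3 - <<'E'
from h import *
c=cam("top")
P=np.array([px2w(c,330+a/4,165+b/4,.008) for a,b in[(155,98),(295,172),(223,310),(83,235)]])
print(P,P.mean(0)); d=(P[0]-P[1]+P[3]-P[2]);print("x ang",np.degrees(np.arctan2(d[1],d[0])))
t=[px2w(c,330+a/4,165+b/4,.135) for a,b in[(152,155),(264,213)]]
print(t,np.mean(t,0)); d=t[0]-t[1];print(np.degrees(np.arctan2(d[1],d[0])),np.linalg.norm(d))
print("hub",px2w(c,330+95/4,165+145/4,.075))
B=np.array([px2w(c,210+(a-400)/3.81,160+b/3.62,.064) for a,b in[(498,38),(768,92),(710,350),(434,293)]])
print(B,B.mean(0)); d=B[1]-B[0];print(np.degrees(np.arctan2(d[1],d[0])),np.linalg.norm(B-np.roll(B,1,0),axis=1))
print("sprayer",px2w(c,217,180,0.0))
for u,v in[(344,136),(409,154),(351,272),(397,275),(444,247)]:print(px2w(c,u,v,.03))
E
```

```text
[[ 0.60314056 -0.13174218  0.008     ]
 [ 0.54379708 -0.24708573  0.008     ]
 [ 0.42949275 -0.18783531  0.008     ]
 [ 0.48815867 -0.07362255  0.008     ]] [ 0.51614726 -0.16007144  0.008     ]
x ang 62.793390546842836
[array([ 0.53520773, -0.11782475,  0.135     ]), array([ 0.49315455, -0.20175709,  0.135     ])] [ 0.51418114 -0.15979092  0.135     ]
63.38745168784864 0.09387815642346801
hub [ 0.55173702 -0.07856077  0.075     ]
[[0.64496528 0.29896603 0.064     ]
 [0.60134107 0.07135528 0.064     ]
 [0.37550137 0.11205476 0.064     ]
 [0.41946385 0.33885335 0.064     ]] [0.5103179  0.20530736 0.064     ]
-100.8498172575451 [0.22900195 0.23175359 0.22947771 0.23102013]
sprayer [0.62589034 0.37272748 0.        ]
[ 0.77796005 -0.04645299  0.03      ]
[ 0.72109791 -0.26198408  0.03      ]
[ 0.33268184 -0.07508553  0.03      ]
[ 0.32628463 -0.22037396  0.03      ]
[ 0.41742377 -0.37090413  0.03      ]
```

Call:
apply_moves([
  {"dz": 30,"dx": 28,"dy": -30,"rz": -8},
  {"dz": 30,"dx": 28,"dy": -38,"rz": -9},
  {"dz": 10,"dx": 28,"dy": -38,"rz": -9},
  {"dx": 28,"dy": -38,"rz": -9},
  {"dx": 28,"dy": -38,"rz": -9},
  {"dx": 28,"dy": -38,"rz": -9},
  {"dx": 28,"dy": -38,"rz": -9},
  {"dx": 25,"dy": -38,"rz": -9},
  {"dx": 20,"dy": -38,"rz": -9},
  {"dx": 15,"dy": -38,"rz": -9},
])

```text
$.commands[0]: bad value
```

Call:
apply_moves([
  {"dx": 8,"dy": -38,"rz": -9},
  {"dx": 8,"dy": -38,"rz": -9},
  {"dx": 8,"dy": -38,"rz": -9},
  {"dx": 8,"dy": -38,"rz": -9},
  {"dx": 7,"dy": -38,"rz": -9},
  {"dx": 4,"dy": -38,"rz": -9},
  {"dy": -38,"rz": -9},
  {"dy": -38,"rz": -9},
  {"dy": -38,"rz": -9},
  {"dy": -22,"rz": -9},
])

```text
$.commands[0]: bad value
```

Run:
```python
from h import *
import cv2
s=arm.sense(); print(s["time"],s["position"],s["tcp_rot"],s["joint_positions"])
q=s["tcp_rot"];R=Ro.from_quat([q[1],q[2],q[3],q[0]]).as_matrix();print("y ang",np.degrees(np.arctan2(R[1,1],R[0,1])),R[:,2])
cv2.imwrite("pics/wrist1.png",arm.capture("wrist")[:,:,::-1])
```

```text
0.1 [0.21640959 0.58611586 0.23079309] [-1.28093623e-04  1.75945545e-01  9.84399779e-01 -4.73877209e-04] [ 1.11143260e+00  4.91474445e-01  1.55941323e+00 -2.04627179e-05
  1.09168658e+00 -1.05621811e-01]
y ang 69.73262452816118 [-4.18943836e-04 -8.87894235e-04 -9.99999518e-01]
```

View pics/wrist1.png

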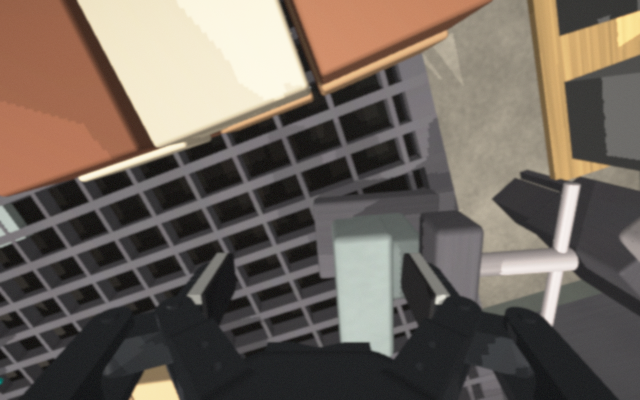

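Both calls were refused and nothing moved. I'll try again with every key filled in.

Call:
apply_moves([
  {"gripper": 0,"dx": 28,"dy": -30,"dz": 30,"rx": 0,"ry": 0,"rz": -8},
])

```text
time: 0.28
position: [0.2433, 0.5563, 0.2593]
tcp_rot: [-0.001, 0.244, 0.97, -0.002]
contact_force: [1.4, -0.0, 0.5]
opening: 0.0852
```

Call:
apply_moves([
  {"gripper": 0,"dx": 28,"dy": -38,"dz": 30,"rx": 0,"ry": 0,"rz": -9},
  {"gripper": 0,"dx": 28,"dy": -38,"dz": 10,"rx": 0,"ry": 0,"rz": -9},
  {"gripper": 0,"dx": 28,"dy": -38,"dz": 0,"rx": 0,"ry": 0,"rz": -9},
  {"gripper": 0,"dx": 28,"dy": -38,"dz": 0,"rx": 0,"ry": 0,"rz": -9},
  {"gripper": 0,"dx": 28,"dy": -38,"dz": 0,"rx": 0,"ry": 0,"rz": -9},
  {"gripper": 0,"dx": 28,"dy": -38,"dz": 0,"rx": 0,"ry": 0,"rz": -9},
  {"gripper": 0,"dx": 25,"dy": -38,"dz": 0,"rx": 0,"ry": 0,"rz": -9},
  {"gripper": 0,"dx": 20,"dy": -38,"dz": 0,"rx": 0,"ry": 0,"rz": -9},
  {"gripper": 0,"dx": 15,"dy": -38,"dz": 0,"rx": 0,"ry": 0,"rz": -9},
  {"gripper": 0,"dx": 10,"dy": -38,"dz": 0,"rx": 0,"ry": 0,"rz": -9},
])

```text
time: 1.52
position: [0.4829, 0.1749, 0.3011]
tcp_rot: [-0.0, 0.86, 0.511, -0.0]
contact_force: [0.4, 0.1, -0.5]
opening: 0.0854
```

Call:
apply_moves([
  {"gripper": 0,"dx": 8,"dy": -38,"dz": 0,"rx": 0,"ry": 0,"rz": -9},
  {"gripper": 0,"dx": 8,"dy": -38,"dz": 0,"rx": 0,"ry": 0,"rz": -9},
  {"gripper": 0,"dx": 8,"dy": -38,"dz": 0,"rx": 0,"ry": 0,"rz": -9},
  {"gripper": 0,"dx": 7,"dy": -38,"dz": 0,"rx": 0,"ry": 0,"rz": -9},
  {"gripper": 0,"dx": 4,"dy": -38,"dz": 0,"rx": 0,"ry": 0,"rz": -9},
  {"gripper": 0,"dx": 0,"dy": -38,"dz": 0,"rx": 0,"ry": 0,"rz": -9},
  {"gripper": 0,"dx": 0,"dy": -38,"dz": 0,"rx": 0,"ry": 0,"rz": -9},
  {"gripper": 0,"dx": 0,"dy": -38,"dz": 0,"rx": 0,"ry": 0,"rz": -9},
  {"gripper": 0,"dx": 0,"dy": -22,"dz": 0,"rx": 0,"ry": 0,"rz": -9},
  {"gripper": 0,"dx": 0,"dy": 0,"dz": 0,"rx": 0,"ry": 0,"rz": -8},
])

```text
time: 2.78
position: [0.5173, -0.1512, 0.301]
tcp_rot: [0.0, 0.971, -0.239, -0.0]
contact_force: [-0.6, 0.2, 0.1]
opening: 0.0858
```

Run:
```python
from h import *
import cv2
s=arm.sense(); print(s["time"],s["position"],s["tcp_rot"],s["joint_positions"])
q=s["tcp_rot"];R=Ro.from_quat([q[1],q[2],q[3],q[0]]).as_matrix();print("y ang",np.degrees(np.arctan2(R[1,1],R[0,1])),R[:,2])
cv2.imwrite("pics/wrist2.png",arm.capture("wrist")[:,:,::-1])
```

```text
2.775 [ 0.51733345 -0.15119977  0.30096384] [ 7.46151533e-05  9.70999635e-01 -2.39080759e-01 -3.05156272e-04] [-4.06805206e-01  3.01017594e-01  1.67310500e+00 -2.69212207e-04
  1.16804749e+00  1.64693483e+00]
y ang -117.66458156090968 [-6.28291353e-04  1.01141343e-06 -9.99999803e-01]
```

View pics/wrist2.png

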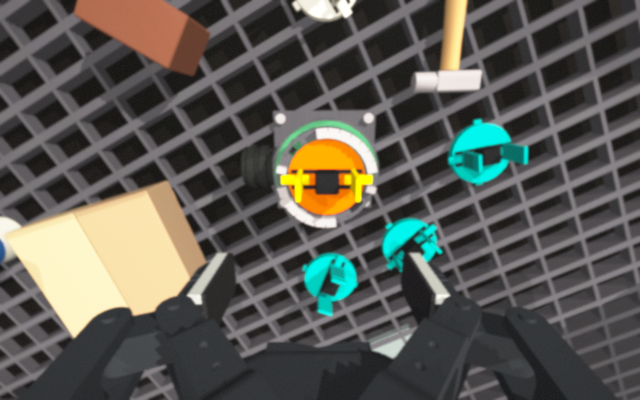

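The orange cap is at (327,180) in the wrist view. Its yellow tabs lie almost along the image rows, so the yaw is nearly right. I'll enlarge the view to measure it.

Run:
```python
import cv2
a=cv2.imread("pics/wrist2.png")[100:240,230:400]
cv2.imwrite("pics/crop2.png",cv2.resize(a,None,fx=4,fy=4,interpolation=2))
```

```text
(no output)
```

View pics/crop2.png

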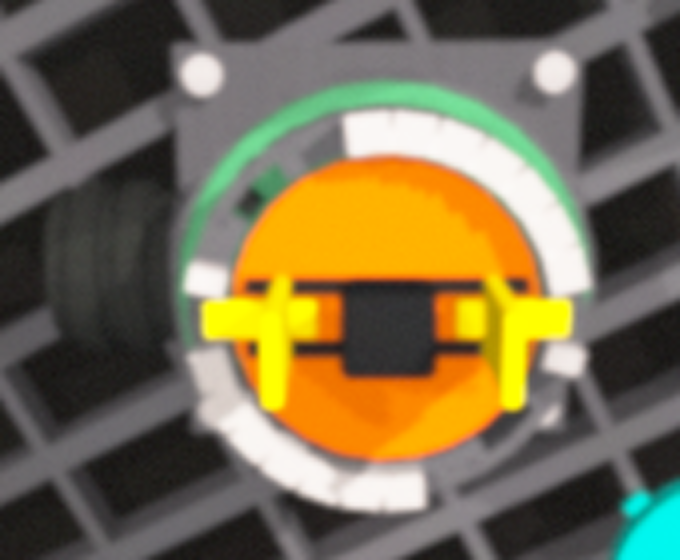

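Run:
```python
from h import *
import cv2
c=cam("wrist")
im=cv2.imread("pics/wrist2.png")
hsv=cv2.cvtColor(im,cv2.COLOR_BGR2HSV)
m=cv2.inRange(hsv,(5,150,120),(22,255,255)); m[:,:280]=0;m[:,372:]=0;m[:130]=0;m[225:]=0
pts=np.argwhere(m)[:,::-1]; h=cv2.convexHull(pts.astype(np.float32))[:,0]
W=np.array([px2w(c,u,v,.124)[:2] for u,v in h])
(x,y),r=cv2.minEnclosingCircle(W.astype(np.float32)); print("disc",x,y,r)
A=np.c_[2*W,np.ones(len(W))];s=np.linalg.lstsq(A,(W**2).sum(1),rcond=None)[0];print(s[:2],np.sqrt(s[2]+s[:2]@s[:2]))
f=lambda a,b,z:px2w(c,230+a/4,100+b/4,z)
for z in(.12,.13):
  p,q=f(202,320,z),f(572,318,z);d=q-p;print("teeth",(p+q)/2,np.linalg.norm(d),np.degrees(np.arctan2(d[1],d[0])))
p,q=f(273,405,.176),f(513,405,.176);d=q-p;print("tab tops",(p+q)/2,np.linalg.norm(d),np.degrees(np.arctan2(d[1],d[0])))
p,q=f(202,75,.008),f(553,73,.008);d=q-p;print("bolts",p,q,np.linalg.norm(d),np.degrees(np.arctan2(d[1],d[0])))
```

```text
disc 0.5165623426437378 -0.16122668981552124 0.045283880084753036
[ 0.51649534 -0.16045345] 0.04448458226225883
teeth [ 0.5136711  -0.16000116  0.12      ] 0.10722829239059233 -117.68902178934044
teeth [ 0.51587735 -0.16081436  0.13      ] 0.10391345722533235 -117.68902178934042
tab tops [ 0.50616611 -0.15589784  0.176     ] 0.058875416461650835 -118.00859860402142
bolts [ 0.60191143 -0.13330145  0.008     ] [ 0.54221413 -0.24707543  0.008     ] 0.12848457911258165 -117.68603171012195
```

The disc fit gives radius 44.5 mm, as it should be, with its centre at (0.5165, -0.1605). The yaw matches, so I'm descending in stages.

Call:
apply_moves([
  {"gripper": 0,"dx": -1,"dy": -9,"dz": -30,"rx": 0,"ry": 0,"rz": 0},
  {"gripper": 0,"dx": 0,"dy": 0,"dz": -40,"rx": 0,"ry": 0,"rz": 0},
  {"gripper": 0,"dx": 0,"dy": 0,"dz": -30,"rx": 0,"ry": 0,"rz": 0},
  {"gripper": 0,"dx": 0,"dy": 0,"dz": 0,"rx": 0,"ry": 0,"rz": 0},
  {"gripper": 0,"dx": 0,"dy": 0,"dz": 0,"rx": 0,"ry": 0,"rz": 0},
])

```text
time: 3.45
position: [0.517, -0.1588, 0.2024]
tcp_rot: [0.0, 0.972, -0.235, 0.001]
contact_force: [-0.7, -0.1, -0.8]
opening: 0.0852
```

Run:
```python
from h import *
import cv2
s=arm.sense(); print(s["time"],s["position"],s["tcp_rot"],s["contact_force"],s["ft_torque"])
cv2.imwrite("pics/wrist3.png",arm.capture("wrist")[:,:,::-1])
print(arm.sense()["ft_torque"],w2px(cam("wrist",s),[.5165,-.1605,.156]))
```

```text
3.45 [ 0.5170279  -0.15875035  0.20241873] [ 1.47480122e-04  9.71949096e-01 -2.35190549e-01  5.81362623e-04] [-0.6702665  -0.06457676 -0.82379727] [ 0.03077743 -0.01340378  0.01939888]
[ 0.01637708  0.01585695 -0.02639502] [320.67063049 224.19481874]
```

View pics/wrist3.png

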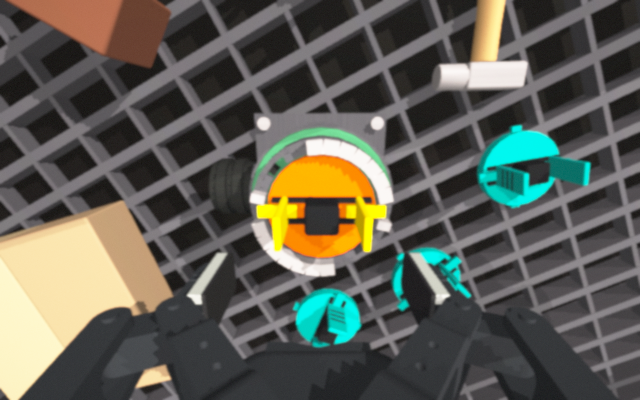

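Run:
```python
from h import *
import cv2
c=cam("wrist")
im=cv2.imread("pics/wrist3.png")
hsv=cv2.cvtColor(im,cv2.COLOR_BGR2HSV)
m=cv2.inRange(hsv,(5,150,120),(20,255,255)); m[:,:255]=0;m[:,395:]=0;m[:140]=0;m[270:]=0
pts=np.argwhere(m)[:,::-1]; h=cv2.convexHull(pts.astype(np.float32))[:,0]
W=np.array([px2w(c,u,v,.124)[:2] for u,v in h])
A=np.c_[2*W,np.ones(len(W))];s=np.linalg.lstsq(A,(W**2).sum(1),rcond=None)[0];print(s[:2],np.sqrt(s[2]+s[:2]@s[:2]))
print(w2px(c,[.5165,-.1605,.124]))
cv2.imwrite("pics/crop3.png",cv2.resize(im[140:300,230:420],None,fx=4,fy=3.7,interpolation=2))
```

```text
[ 0.51686501 -0.16117968] 0.0445103113477989
[320.2920143  209.64878922]
```

View pics/crop3.png

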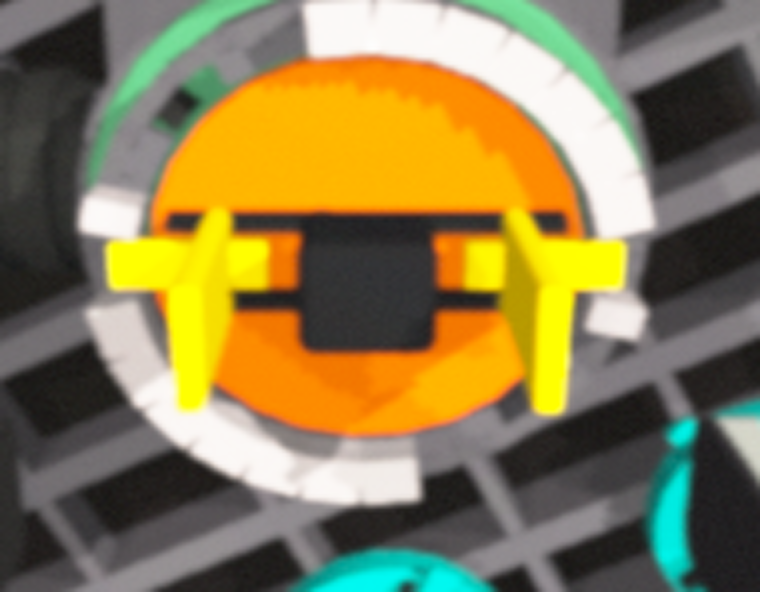

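Call:
apply_moves([
  {"gripper": 0,"dx": 0,"dy": -2,"dz": -20,"rx": 0,"ry": 0,"rz": -0.5},
  {"gripper": 0,"dx": 0,"dy": 0,"dz": -20,"rx": 0,"ry": 0,"rz": 0},
  {"gripper": 0,"dx": 0,"dy": 0,"dz": -15,"rx": 0,"ry": 0,"rz": 0},
  {"gripper": 0,"dx": 0,"dy": 0,"dz": -8,"rx": 0,"ry": 0,"rz": 0},
  {"gripper": 0,"dx": 0,"dy": 0,"dz": 0,"rx": 0,"ry": 0,"rz": 0},
])

```text
time: 4.12
position: [0.5166, -0.1607, 0.1384]
tcp_rot: [0.0, 0.971, -0.24, -0.0]
contact_force: [-0.7, -0.1, -0.0]
opening: 0.0855
```

Run:
```python
from h import *
import cv2
s=arm.sense(); print(s["time"],s["position"],s["tcp_rot"],s["contact_force"],s["ft_torque"])
cv2.imwrite("pics/wrist4.png",arm.capture("wrist")[:,:,::-1])
q=s["tcp_rot"];R=Ro.from_quat([q[1],q[2],q[3],q[0]]).as_matrix();print("y ang",np.degrees(np.arctan2(R[1,1],R[0,1])),R[:,2])
```

```text
4.125 [ 0.5166008  -0.16071286  0.138352  ] [ 3.47355626e-05  9.70792019e-01 -2.39922581e-01 -1.00099819e-04] [-0.73689764 -0.12131242 -0.00903215] [ 0.03537298  0.00404976 -0.03680793]
y ang -117.76394171018676 [-2.11019902e-04 -1.94096000e-05 -9.99999978e-01]
```

View pics/wrist4.png

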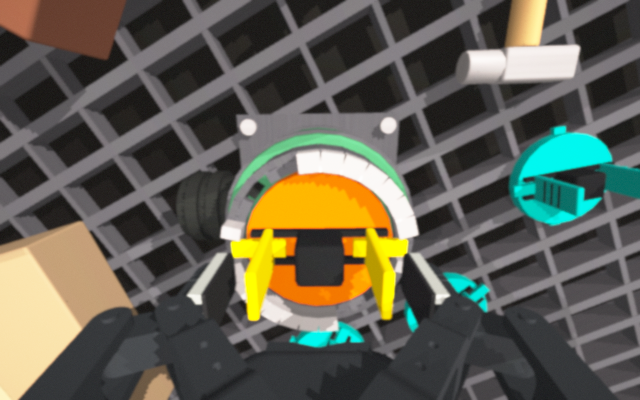

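The fingers straddle the tabs at (262,275) and (378,275), clear on both sides. I'm closing at 35 N.

Call:
apply_moves([
  {"gripper": 255,"dx": 0,"dy": 0,"dz": 0,"rx": 0,"ry": 0,"rz": 0},
  {"gripper": 255,"dx": 0,"dy": 0,"dz": 0,"rx": 0,"ry": 0,"rz": 0},
  {"gripper": 255,"dx": 0,"dy": 0,"dz": 0,"rx": 0,"ry": 0,"rz": 0},
  {"gripper": 255,"dx": 0,"dy": 0,"dz": 0,"rx": 0,"ry": 0,"rz": 0},
  {"gripper": 255,"dx": 0,"dy": 0,"dz": 0,"rx": 0,"ry": 0,"rz": 0},
  {"gripper": 255,"dx": 0,"dy": 0,"dz": 0,"rx": 0,"ry": 0,"rz": 0},
  {"gripper": 255,"dx": 0,"dy": 0,"dz": 0,"rx": 0,"ry": 0,"rz": 0},
  {"gripper": 255,"dx": 0,"dy": 0,"dz": 0,"rx": 0,"ry": 0,"rz": 0},
], force=35)

```text
time: 5.18
position: [0.5167, -0.1607, 0.1384]
tcp_rot: [0.0, 0.971, -0.24, 0.0]
contact_force: [2.0, 1.1, 4.0]
opening: 0.0455
```

```bash
cat >> h.py <<'E'
def rep():
    s=arm.sense(); q=s["tcp_rot"];R=Ro.from_quat([q[1],q[2],q[3],q[0]]).as_matrix()
    print(round(s["time"],2),s["position"].round(4),"yaw",np.degrees(np.arctan2(R[1,1],R[0,1])).round(2),"F",s["contact_force"].round(2),"T",s["ft_torque"].round(3),"op",round(s["opening"],4))
E
python3 -c "
from h import *;rep()"
```

```text
5.17 [ 0.5167 -0.1607  0.1384] yaw -117.77 F [2.   1.08 4.02] T [ 0.251 -0.463 -0.031] op 0.0455
```

Squeezed: the opening is about 46 mm with a small upward seat reaction. Now turning.

Call:
apply_moves([
  {"gripper": 255,"dx": 0,"dy": 0,"dz": 0,"rx": 0,"ry": 0,"rz": 3},
  {"gripper": 255,"dx": 0,"dy": 0,"dz": 0,"rx": 0,"ry": 0,"rz": 3},
  {"gripper": 255,"dx": 0,"dy": 0,"dz": 0,"rx": 0,"ry": 0,"rz": 3},
  {"gripper": 255,"dx": 0,"dy": 0,"dz": 0,"rx": 0,"ry": 0,"rz": 3},
  {"gripper": 255,"dx": 0,"dy": 0,"dz": 0,"rx": 0,"ry": 0,"rz": 3},
  {"gripper": 255,"dx": 0,"dy": 0,"dz": 0,"rx": 0,"ry": 0,"rz": 0},
])

```text
time: 5.92
position: [0.5162, -0.1607, 0.1382]
tcp_rot: [0.0, 0.994, -0.111, -0.0]
contact_force: [-0.8, -0.5, 3.9]
opening: 0.045
```

```bash
python3 -c "
from h import *;rep()"
```

```text
5.92 [ 0.5162 -0.1607  0.1382] yaw -102.78 F [-0.79 -0.54  3.86] T [0.002 0.08  0.082] op 0.045
```

Call:
apply_moves([
  {"gripper": 255,"dx": 0,"dy": 0,"dz": 0,"rx": 0,"ry": 0,"rz": 2},
  {"gripper": 255,"dx": 0,"dy": 0,"dz": 0,"rx": 0,"ry": 0,"rz": 2},
  {"gripper": 255,"dx": 0,"dy": 0,"dz": 0,"rx": 0,"ry": 0,"rz": 0},
])

```text
time: 6.3
position: [0.5165, -0.1607, 0.1383]
tcp_rot: [0.0, 0.997, -0.076, -0.0]
contact_force: [-0.4, 0.4, 3.2]
opening: 0.0451
```

```bash
python3 -c "
from h import *;rep()
import cv2
cv2.imwrite('pics/wrist5.png',arm.capture('wrist')[:,:,::-1]);rep()"
```

```text
6.3 [ 0.5165 -0.1607  0.1383] yaw -98.73 F [-0.44  0.43  3.16] T [0.018 0.073 0.034] op 0.0451
6.35 [ 0.5165 -0.1607  0.1383] yaw -98.77 F [-0.11 -0.13  4.  ] T [0.036 0.113 0.039] op 0.045
```

View pics/wrist5.png

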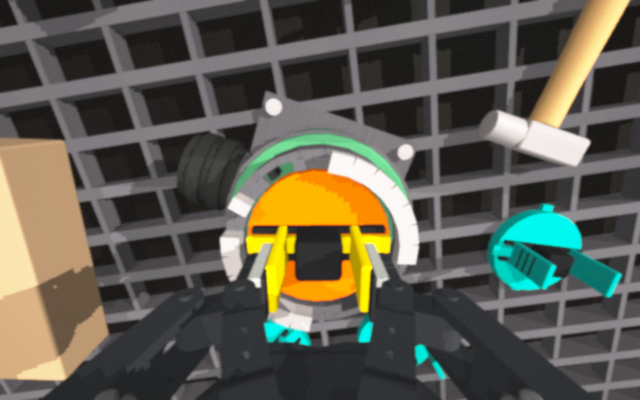

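The cap turns with the fingers: the tabs stay aligned with the pads while the foot rotates in view. I'm feeling for the stop in 2° steps.

Call:
apply_moves([
  {"gripper": 255,"dx": 0,"dy": 0,"dz": 0,"rx": 0,"ry": 0,"rz": 1},
  {"gripper": 255,"dx": 0,"dy": 0,"dz": 0,"rx": 0,"ry": 0,"rz": 1},
  {"gripper": 255,"dx": 0,"dy": 0,"dz": 0,"rx": 0,"ry": 0,"rz": 0},
])

```text
time: 6.72
position: [0.5166, -0.1607, 0.1383]
tcp_rot: [0.0, 0.998, -0.059, 0.0]
contact_force: [-0.8, 0.5, 4.2]
opening: 0.0453
```

```bash
python3 -c "
from h import *;rep()"
```

```text
6.72 [ 0.5166 -0.1607  0.1383] yaw -96.75 F [-0.77  0.49  4.22] T [ 0.054  0.028 -0.036] op 0.0453
```

Call:
apply_moves([
  {"gripper": 255,"dx": 0,"dy": 0,"dz": 0,"rx": 0,"ry": 0,"rz": 1},
  {"gripper": 255,"dx": 0,"dy": 0,"dz": 0,"rx": 0,"ry": 0,"rz": 1},
  {"gripper": 255,"dx": 0,"dy": 0,"dz": 0,"rx": 0,"ry": 0,"rz": 0},
])

```text
time: 7.1
position: [0.5166, -0.1607, 0.1383]
tcp_rot: [0.0, 0.999, -0.041, 0.0]
contact_force: [0.6, 0.9, 3.4]
opening: 0.045
```

```bash
python3 -c "
from h import *;rep()"
```

```text
7.1 [ 0.5166 -0.1607  0.1383] yaw -94.75 F [0.57 0.85 3.37] T [ 0.01  -0.065 -0.056] op 0.045
```

Call:
apply_moves([
  {"gripper": 255,"dx": 0,"dy": 0,"dz": 0,"rx": 0,"ry": 0,"rz": 1},
  {"gripper": 255,"dx": 0,"dy": 0,"dz": 0,"rx": 0,"ry": 0,"rz": 1},
  {"gripper": 255,"dx": 0,"dy": 0,"dz": 0,"rx": 0,"ry": 0,"rz": 0},
])

```text
time: 7.48
position: [0.5165, -0.1607, 0.1383]
tcp_rot: [0.0, 1.0, -0.024, -0.0]
contact_force: [0.3, 0.4, 4.8]
opening: 0.0454
```

```bash
python3 -c "
from h import *;rep()"
```

```text
7.47 [ 0.5165 -0.1607  0.1383] yaw -92.75 F [0.31 0.35 4.81] T [ 0.018 -0.052 -0.046] op 0.0454
```

Call:
apply_moves([
  {"gripper": 255,"dx": 0,"dy": 0,"dz": 0,"rx": 0,"ry": 0,"rz": 1},
  {"gripper": 255,"dx": 0,"dy": 0,"dz": 0,"rx": 0,"ry": 0,"rz": 1},
  {"gripper": 255,"dx": 0,"dy": 0,"dz": 0,"rx": 0,"ry": 0,"rz": 0},
])

```text
time: 7.85
position: [0.5165, -0.1607, 0.1383]
tcp_rot: [0.0, 1.0, -0.007, 0.0]
contact_force: [-0.9, -0.7, 2.6]
opening: 0.0452
```

```bash
python3 -c "
from h import *;rep()"
```

```text
7.85 [ 0.5165 -0.1607  0.1383] yaw -90.75 F [-0.89 -0.68  2.6 ] T [ 0.028 -0.032 -0.009] op 0.0452
```

Call:
apply_moves([
  {"gripper": 255,"dx": 0,"dy": 0,"dz": 0,"rx": 0,"ry": 0,"rz": 1},
  {"gripper": 255,"dx": 0,"dy": 0,"dz": 0,"rx": 0,"ry": 0,"rz": 1},
  {"gripper": 255,"dx": 0,"dy": 0,"dz": 0,"rx": 0,"ry": 0,"rz": 0},
])

```text
time: 8.22
position: [0.5165, -0.1607, 0.1383]
tcp_rot: [0.0, 1.0, 0.011, -0.0]
contact_force: [-0.1, 0.6, 4.2]
opening: 0.0451
```

```bash
python3 -c "
from h import *;rep()"
```

```text
8.22 [ 0.5165 -0.1607  0.1383] yaw -88.75 F [-0.12  0.61  4.19] T [ 0.018 -0.027  0.006] op 0.0451
```

Call:
apply_moves([
  {"gripper": 255,"dx": 0,"dy": 0,"dz": 0,"rx": 0,"ry": 0,"rz": 1},
  {"gripper": 255,"dx": 0,"dy": 0,"dz": 0,"rx": 0,"ry": 0,"rz": 1},
  {"gripper": 255,"dx": 0,"dy": 0,"dz": 0,"rx": 0,"ry": 0,"rz": 0},
])

```text
time: 8.6
position: [0.5165, -0.1607, 0.1383]
tcp_rot: [0.0, 1.0, 0.028, -0.0]
contact_force: [-0.0, -0.2, 3.4]
opening: 0.0454
```

```bash
python3 -c "
from h import *;rep()"
```

```text
8.6 [ 0.5165 -0.1607  0.1383] yaw -86.74 F [-0.02 -0.23  3.44] T [ 0.05   0.029 -0.015] op 0.0454
```

Call:
apply_moves([
  {"gripper": 255,"dx": 0,"dy": 0,"dz": 0,"rx": 0,"ry": 0,"rz": 1},
  {"gripper": 255,"dx": 0,"dy": 0,"dz": 0,"rx": 0,"ry": 0,"rz": 1},
  {"gripper": 255,"dx": 0,"dy": 0,"dz": 0,"rx": 0,"ry": 0,"rz": 0},
])

```text
time: 8.98
position: [0.5165, -0.1607, 0.1383]
tcp_rot: [0.0, 0.999, 0.046, -0.0]
contact_force: [0.3, 0.4, 3.5]
opening: 0.045
```

```bash
python3 -c "
from h import *;rep()"
```

```text
8.97 [ 0.5165 -0.1607  0.1383] yaw -84.75 F [0.29 0.37 3.52] T [ 0.075 -0.037 -0.038] op 0.045
```

Call:
apply_moves([
  {"gripper": 255,"dx": 0,"dy": 0,"dz": 0,"rx": 0,"ry": 0,"rz": 1},
  {"gripper": 255,"dx": 0,"dy": 0,"dz": 0,"rx": 0,"ry": 0,"rz": 1},
  {"gripper": 255,"dx": 0,"dy": 0,"dz": 0,"rx": 0,"ry": 0,"rz": 0},
])

```text
time: 9.35
position: [0.5165, -0.1607, 0.1383]
tcp_rot: [0.0, 0.998, 0.063, -0.0]
contact_force: [0.7, 0.7, 2.4]
opening: 0.0455
```

```bash
python3 -c "
from h import *;rep()"
```

```text
9.35 [ 0.5165 -0.1607  0.1383] yaw -82.75 F [0.69 0.74 2.36] T [ 0.071 -0.047 -0.047] op 0.0455
```

Call:
apply_moves([
  {"gripper": 255,"dx": 0,"dy": 0,"dz": 0,"rx": 0,"ry": 0,"rz": 1},
  {"gripper": 255,"dx": 0,"dy": 0,"dz": 0,"rx": 0,"ry": 0,"rz": 1},
  {"gripper": 255,"dx": 0,"dy": 0,"dz": 0,"rx": 0,"ry": 0,"rz": 0},
])

```text
time: 9.72
position: [0.5165, -0.1607, 0.1383]
tcp_rot: [0.0, 0.997, 0.081, -0.0]
contact_force: [-0.5, -0.3, 3.6]
opening: 0.0453
```

```bash
python3 -c "
from h import *;rep()"
```

```text
9.72 [ 0.5165 -0.1607  0.1383] yaw -80.74 F [-0.55 -0.32  3.56] T [ 0.075 -0.061  0.037] op 0.0453
```

Call:
apply_moves([
  {"gripper": 255,"dx": 0,"dy": 0,"dz": 0,"rx": 0,"ry": 0,"rz": 1},
  {"gripper": 255,"dx": 0,"dy": 0,"dz": 0,"rx": 0,"ry": 0,"rz": 1},
  {"gripper": 255,"dx": 0,"dy": 0,"dz": 0,"rx": 0,"ry": 0,"rz": 0},
])

```text
time: 10.1
position: [0.5165, -0.1607, 0.1383]
tcp_rot: [0.0, 0.995, 0.098, 0.0]
contact_force: [0.0, -0.2, 4.0]
opening: 0.0452
```

```bash
python3 -c "
from h import *;rep()"
```

```text
10.1 [ 0.5165 -0.1607  0.1383] yaw -78.74 F [ 0.01 -0.16  4.04] T [ 0.038 -0.067 -0.084] op 0.0452
```

Call:
apply_moves([
  {"gripper": 255,"dx": 0,"dy": 0,"dz": 0,"rx": 0,"ry": 0,"rz": 1},
  {"gripper": 255,"dx": 0,"dy": 0,"dz": 0,"rx": 0,"ry": 0,"rz": 0},
])

```text
time: 10.35
position: [0.5165, -0.1607, 0.1383]
tcp_rot: [0.0, 0.994, 0.107, -0.0]
contact_force: [-0.3, -0.4, 3.4]
opening: 0.045
```

```bash
python3 -c "
from h import *;rep()"
```

```text
10.35 [ 0.5165 -0.1607  0.1383] yaw -77.75 F [-0.29 -0.36  3.36] T [ 0.043  0.001 -0.038] op 0.045
```

Just noise. Carrying on.

Call:
apply_moves([
  {"gripper": 255,"dx": 0,"dy": 0,"dz": 0,"rx": 0,"ry": 0,"rz": 1},
  {"gripper": 255,"dx": 0,"dy": 0,"dz": 0,"rx": 0,"ry": 0,"rz": 1},
  {"gripper": 255,"dx": 0,"dy": 0,"dz": 0,"rx": 0,"ry": 0,"rz": 0},
])

```text
time: 10.72
position: [0.5165, -0.1607, 0.1383]
tcp_rot: [0.0, 0.992, 0.124, -0.0]
contact_force: [0.1, 0.4, 3.5]
opening: 0.0453
```

```bash
python3 -c "
from h import *;rep()"
```

```text
10.72 [ 0.5165 -0.1607  0.1383] yaw -75.75 F [0.15 0.35 3.51] T [ 0.092  0.05  -0.029] op 0.0453
```

Call:
apply_moves([
  {"gripper": 255,"dx": 0,"dy": 0,"dz": 0,"rx": 0,"ry": 0,"rz": 1},
  {"gripper": 255,"dx": 0,"dy": 0,"dz": 0,"rx": 0,"ry": 0,"rz": 1},
  {"gripper": 255,"dx": 0,"dy": 0,"dz": 0,"rx": 0,"ry": 0,"rz": 0},
])

```text
time: 11.1
position: [0.5166, -0.1608, 0.1384]
tcp_rot: [0.0, 0.99, 0.141, 0.0]
contact_force: [0.9, -0.8, 3.5]
opening: 0.0452
```

```bash
python3 -c "
from h import *;rep()"
```

```text
11.1 [ 0.5166 -0.1608  0.1384] yaw -73.75 F [ 0.86 -0.81  3.46] T [-0.088 -0.144 -0.13 ] op 0.0452
```

Call:
apply_moves([
  {"gripper": 255,"dx": 0,"dy": 0,"dz": 0,"rx": 0,"ry": 0,"rz": 0},
])

```text
time: 11.22
position: [0.5166, -0.1608, 0.1383]
tcp_rot: [0.0, 0.99, 0.141, 0.0]
contact_force: [-0.2, -0.8, 3.6]
opening: 0.0451
```

```bash
python3 -c "
from h import *;rep()"
```

```text
11.22 [ 0.5166 -0.1608  0.1383] yaw -73.78 F [-0.16 -0.8   3.63] T [-0.144 -0.072 -0.045] op 0.0451
```

Call:
apply_moves([
  {"gripper": 255,"dx": 0,"dy": 0,"dz": 0,"rx": 0,"ry": 0,"rz": 1},
  {"gripper": 255,"dx": 0,"dy": 0,"dz": 0,"rx": 0,"ry": 0,"rz": 0},
])

```text
time: 11.48
position: [0.5167, -0.1609, 0.1384]
tcp_rot: [0.0, 0.989, 0.15, 0.0]
contact_force: [-0.2, -2.7, 2.9]
opening: 0.0451
```

```bash
python3 -c "
from h import *;rep()"
```

```text
11.47 [ 0.5167 -0.1609  0.1384] yaw -72.75 F [-0.17 -2.74  2.89] T [-0.461 -0.125 -0.175] op 0.0451
```

Call:
apply_moves([
  {"gripper": 255,"dx": 0,"dy": 0,"dz": 0,"rx": 0,"ry": 0,"rz": 1},
  {"gripper": 255,"dx": 0,"dy": 0,"dz": 0,"rx": 0,"ry": 0,"rz": 0},
])

```text
time: 11.72
position: [0.5167, -0.1609, 0.1384]
tcp_rot: [0.0, 0.987, 0.159, 0.0]
contact_force: [0.7, -3.8, 3.3]
opening: 0.0454
```

```bash
python3 -c "
from h import *;rep()"
```

```text
11.72 [ 0.5167 -0.1609  0.1384] yaw -71.76 F [ 0.73 -3.81  3.25] T [-0.681 -0.255 -0.27 ] op 0.0454
```

The reaction grows steadily (Tz -0.05, then -0.18, then -0.27), so this is the sprung stop. First touch was at about 44°. I'm lifting gently and watching the force.

Call:
apply_moves([
  {"gripper": 255,"dx": 0,"dy": 0,"dz": 2,"rx": 0,"ry": 0,"rz": -0.5},
  {"gripper": 255,"dx": 0,"dy": 0,"dz": 2,"rx": 0,"ry": 0,"rz": 0},
  {"gripper": 255,"dx": 0,"dy": 0,"dz": 1,"rx": 0,"ry": 0,"rz": 0},
  {"gripper": 255,"dx": 0,"dy": 0,"dz": 0,"rx": 0,"ry": 0,"rz": 0},
])

```text
time: 12.22
position: [0.5165, -0.1608, 0.1433]
tcp_rot: [0.0, 0.988, 0.154, -0.0]
contact_force: [2.1, -5.6, 0.4]
opening: 0.0449
```

```bash
python3 -c "
from h import *;rep()"
```

```text
12.22 [ 0.5165 -0.1608  0.1433] yaw -72.28 F [ 2.07 -5.56  0.44] T [-0.899 -0.363 -0.224] op 0.0449
```

Call:
apply_moves([
  {"gripper": 255,"dx": 0,"dy": -0.5,"dz": 2,"rx": 0,"ry": 0,"rz": -0.5},
  {"gripper": 255,"dx": 0,"dy": 0,"dz": 2,"rx": 0,"ry": 0,"rz": 0},
  {"gripper": 255,"dx": 0,"dy": 0,"dz": 0,"rx": 0,"ry": 0,"rz": 0},
])

```text
time: 12.6
position: [0.5162, -0.161, 0.1472]
tcp_rot: [-0.0, 0.989, 0.15, -0.0]
contact_force: [-0.3, -3.9, -2.0]
opening: 0.0446
```

```bash
python3 -c "
from h import *;rep()"
```

```text
12.6 [ 0.5162 -0.161   0.1472] yaw -72.76 F [-0.27 -3.86 -2.  ] T [-0.627 -0.01  -0.17 ] op 0.0446
```

Call:
apply_moves([
  {"gripper": 255,"dx": 0,"dy": -0.5,"dz": 2,"rx": 0,"ry": 0,"rz": 0},
  {"gripper": 255,"dx": 0,"dy": 0,"dz": 2,"rx": 0,"ry": 0,"rz": 0},
  {"gripper": 255,"dx": 0,"dy": 0,"dz": 0,"rx": 0,"ry": 0,"rz": 0},
])

```text
time: 12.98
position: [0.5165, -0.1615, 0.1515]
tcp_rot: [-0.0, 0.989, 0.15, 0.0]
contact_force: [1.4, -0.1, -2.6]
opening: 0.0448
```

```bash
python3 -c "
from h import *;rep()"
```

```text
12.97 [ 0.5165 -0.1615  0.1515] yaw -72.76 F [ 1.42 -0.09 -2.64] T [-0.019 -0.028  0.04 ] op 0.0448
```

The load now looks like the cap's weight alone. Lifting on.

Call:
apply_moves([
  {"gripper": 255,"dx": 0,"dy": 0,"dz": 3,"rx": 0,"ry": 0,"rz": 0},
  {"gripper": 255,"dx": 0,"dy": 0,"dz": 4,"rx": 0,"ry": 0,"rz": 0},
  {"gripper": 255,"dx": 0,"dy": 0,"dz": 5,"rx": 0,"ry": 0,"rz": 0},
  {"gripper": 255,"dx": 0,"dy": 0,"dz": 6,"rx": 0,"ry": 0,"rz": 0},
  {"gripper": 255,"dx": 0,"dy": 0,"dz": 10,"rx": 0,"ry": 0,"rz": 0},
  {"gripper": 255,"dx": 0,"dy": 0,"dz": 20,"rx": 0,"ry": 0,"rz": 0},
  {"gripper": 255,"dx": 0,"dy": 0,"dz": 30,"rx": 0,"ry": 0,"rz": 0},
  {"gripper": 255,"dx": 0,"dy": 0,"dz": 0,"rx": 0,"ry": 0,"rz": 0},
])

```text
time: 13.98
position: [0.5172, -0.162, 0.2314]
tcp_rot: [0.001, 0.989, 0.15, 0.002]
contact_force: [-0.1, -0.4, -3.4]
opening: 0.0452
```

```bash
python3 -c "
from h import *;rep()
import cv2
cv2.imwrite('pics/wrist6.png',arm.capture('wrist')[:,:,::-1])
cv2.imwrite('pics/scene6.png',arm.capture('scene')[:,:,::-1])"
```

```text
13.97 [ 0.5172 -0.162   0.2314] yaw -72.77 F [-0.11 -0.43 -3.38] T [-0.024  0.023 -0.024] op 0.0452
```

View pics/wrist6.png

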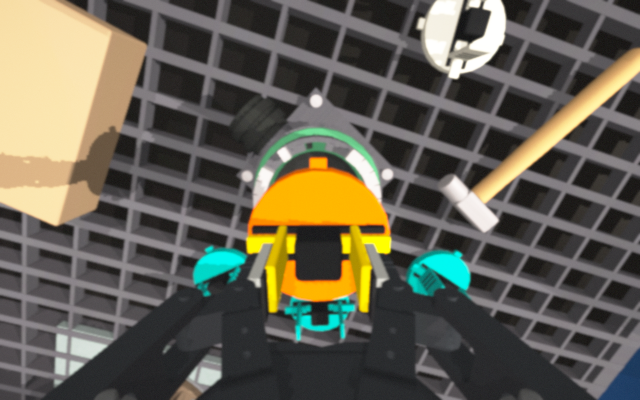

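View pics/scene6.png

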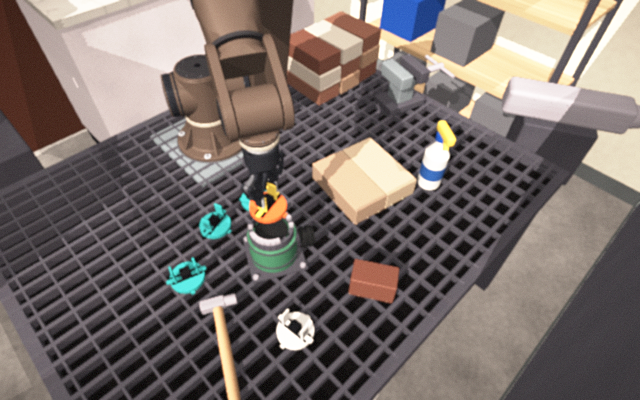

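The cap hangs upright in the fingers, clear of the collar: wrist px (318,235), with a free gap below it in the scene view. Carrying it to the bricks.

Call:
apply_moves([
  {"gripper": 255,"dx": 0,"dy": 15,"dz": 0,"rx": 0,"ry": 0,"rz": 0},
  {"gripper": 255,"dx": 0,"dy": 30,"dz": 0,"rx": 0,"ry": 0,"rz": 0},
  {"gripper": 255,"dx": 0,"dy": 45,"dz": 0,"rx": 0,"ry": 0,"rz": 0},
  {"gripper": 255,"dx": -2,"dy": 50,"dz": 0,"rx": 0,"ry": 0,"rz": 0},
  {"gripper": 255,"dx": -2,"dy": 50,"dz": 0,"rx": 0,"ry": 0,"rz": 0},
  {"gripper": 255,"dx": -3,"dy": 50,"dz": 0,"rx": 0,"ry": 0,"rz": 0},
  {"gripper": 255,"dx": 0,"dy": 50,"dz": 0,"rx": 0,"ry": 0,"rz": 0},
  {"gripper": 255,"dx": 0,"dy": 40,"dz": 0,"rx": 0,"ry": 0,"rz": 0},
  {"gripper": 255,"dx": 0,"dy": 25,"dz": -10,"rx": 0,"ry": 0,"rz": 0},
  {"gripper": 255,"dx": 0,"dy": 12,"dz": -20,"rx": 0,"ry": 0,"rz": 0},
])

```text
time: 15.32
position: [0.5087, 0.2075, 0.1986]
tcp_rot: [-0.0, 0.989, 0.151, -0.0]
contact_force: [-0.5, -0.3, -2.7]
opening: 0.0446
```

Call:
apply_moves([
  {"gripper": 255,"dx": 0,"dy": 0,"dz": -30,"rx": 0,"ry": 0,"rz": 0},
  {"gripper": 255,"dx": 0,"dy": 0,"dz": -30,"rx": 0,"ry": 0,"rz": 0},
  {"gripper": 255,"dx": 0,"dy": 0,"dz": -15,"rx": 0,"ry": 0,"rz": 0},
  {"gripper": 255,"dx": 0,"dy": 0,"dz": 0,"rx": 0,"ry": 0,"rz": 0},
  {"gripper": 255,"dx": 0,"dy": 0,"dz": 0,"rx": 0,"ry": 0,"rz": 0},
])

```text
time: 15.95
position: [0.5098, 0.2055, 0.1251]
tcp_rot: [-0.0, 0.989, 0.15, 0.001]
contact_force: [-0.5, -0.1, -2.3]
opening: 0.0455
```

```bash
python3 -c "
from h import *;rep()
import cv2
cv2.imwrite('pics/scene7.png',cv2.resize(arm.capture('scene')[80:260,220:480,::-1],None,fx=3,fy=3))
cv2.imwrite('pics/wrist7.png',arm.capture('wrist')[:,:,::-1])"
```

```text
15.95 [0.5098 0.2055 0.1251] yaw -72.77 F [-0.5  -0.08 -2.35] T [ 0.048  0.06  -0.004] op 0.0455
```

View pics/scene7.png

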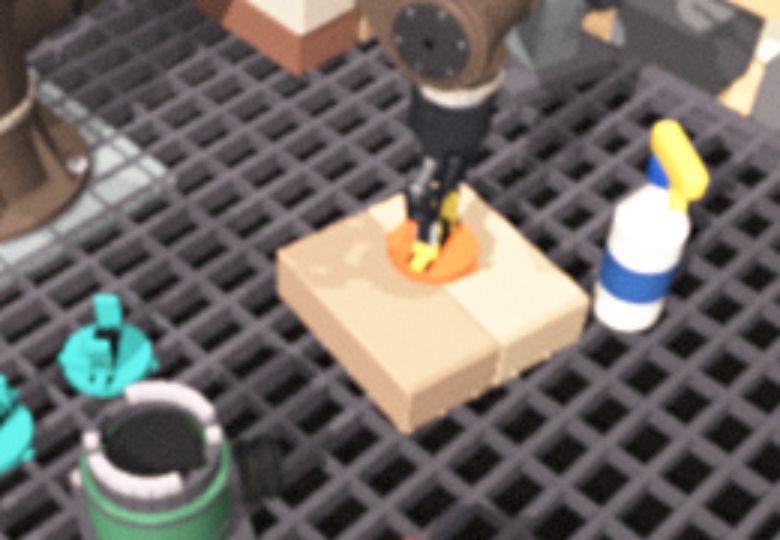

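View pics/wrist7.png

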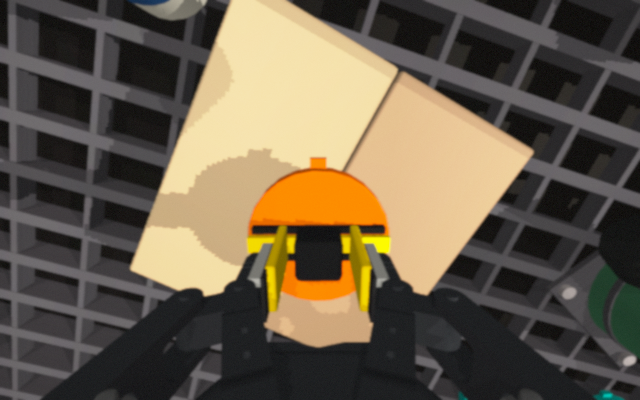

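The cap is over the middle of the brick pair. I'm lowering it slowly and feeling for contact, expected at TCP z of about 0.097.

Call:
apply_moves([
  {"gripper": 255,"dx": 0,"dy": 0,"dz": -12,"rx": 0,"ry": 0,"rz": 0},
  {"gripper": 255,"dx": 0,"dy": 0,"dz": -8,"rx": 0,"ry": 0,"rz": 0},
  {"gripper": 255,"dx": 0,"dy": 0,"dz": -2,"rx": 0,"ry": 0,"rz": 0},
  {"gripper": 255,"dx": 0,"dy": 0,"dz": -2,"rx": 0,"ry": 0,"rz": 0},
  {"gripper": 255,"dx": 0,"dy": 0,"dz": -1,"rx": 0,"ry": 0,"rz": 0},
  {"gripper": 255,"dx": 0,"dy": 0,"dz": 0,"rx": 0,"ry": 0,"rz": 0},
])

```text
time: 16.8
position: [0.5096, 0.2053, 0.0994]
tcp_rot: [0.0, 0.989, 0.15, 0.0]
contact_force: [1.2, -0.1, -2.5]
opening: 0.0453
```

```bash
python3 -c "
from h import *;rep()"
```

```text
16.8 [0.5096 0.2053 0.0994] yaw -72.77 F [ 1.17 -0.1  -2.45] T [0.031 0.021 0.027] op 0.0453
```

Call:
apply_moves([
  {"gripper": 255,"dx": 0,"dy": 0,"dz": -1,"rx": 0,"ry": 0,"rz": 0},
  {"gripper": 255,"dx": 0,"dy": 0,"dz": -0.5,"rx": 0,"ry": 0,"rz": 0},
  {"gripper": 255,"dx": 0,"dy": 0,"dz": 0,"rx": 0,"ry": 0,"rz": 0},
])

```text
time: 17.18
position: [0.5095, 0.2053, 0.0978]
tcp_rot: [0.0, 0.989, 0.15, -0.0]
contact_force: [-1.0, -0.2, -2.4]
opening: 0.0454
```

```bash
python3 -c "
from h import *;rep()"
```

```text
17.18 [0.5095 0.2053 0.0978] yaw -72.77 F [-1.02 -0.21 -2.45] T [0.032 0.024 0.018] op 0.0454
```

Call:
apply_moves([
  {"gripper": 255,"dx": 0,"dy": 0,"dz": -0.5,"rx": 0,"ry": 0,"rz": 0},
  {"gripper": 255,"dx": 0,"dy": 0,"dz": -0.5,"rx": 0,"ry": 0,"rz": 0},
  {"gripper": 255,"dx": 0,"dy": 0,"dz": 0,"rx": 0,"ry": 0,"rz": 0},
])

```text
time: 17.55
position: [0.5096, 0.2053, 0.0976]
tcp_rot: [0.0, 0.989, 0.15, 0.0]
contact_force: [-2.8, -1.5, 8.2]
opening: 0.0451
```

```bash
python3 -c "
from h import *;rep()"
```

```text
17.55 [0.5096 0.2053 0.0976] yaw -72.77 F [-2.76 -1.51  8.15] T [-0.197  0.516  0.016] op 0.0451
```

Contact: Fz jumped to +8 N at TCP z 0.0976, as expected. I'm opening in stages and following the pads' backward swing down slightly, so they don't drag the cap up.

Call:
apply_moves([
  {"gripper": 115,"dx": 0,"dy": 0,"dz": 0,"rx": 0,"ry": 0,"rz": 0},
  {"gripper": 105,"dx": 0,"dy": 0,"dz": -0.5,"rx": 0,"ry": 0,"rz": 0},
  {"gripper": 95,"dx": 0,"dy": 0,"dz": -0.5,"rx": 0,"ry": 0,"rz": 0},
], force=20)

```text
time: 17.92
position: [0.5095, 0.2053, 0.0956]
tcp_rot: [0.0, 0.989, 0.15, -0.0]
contact_force: [-1.1, -0.5, -2.1]
opening: 0.0538
```

```bash
python3 -c "
from h import *;rep()"
```

```text
17.93 [0.5095 0.2053 0.0956] yaw -72.77 F [-1.06 -0.51 -2.09] T [0.011 0.081 0.019] op 0.0538
```

Call:
apply_moves([
  {"gripper": 88,"dx": 0,"dy": 0,"dz": -1,"rx": 0,"ry": 0,"rz": 0},
  {"gripper": 80,"dx": 0,"dy": 0,"dz": -1,"rx": 0,"ry": 0,"rz": 0},
  {"gripper": 70,"dx": 0,"dy": 0,"dz": -0.5,"rx": 0,"ry": 0,"rz": 0},
  {"gripper": 60,"dx": 0,"dy": 0,"dz": 0,"rx": 0,"ry": 0,"rz": 0},
  {"gripper": 45,"dx": 0,"dy": 0,"dz": 0,"rx": 0,"ry": 0,"rz": 0},
  {"gripper": 20,"dx": 0,"dy": 0,"dz": 0,"rx": 0,"ry": 0,"rz": 0},
  {"gripper": 0,"dx": 0,"dy": 0,"dz": 0,"rx": 0,"ry": 0,"rz": 0},
  {"gripper": 0,"dx": 0,"dy": 0,"dz": 0,"rx": 0,"ry": 0,"rz": 0},
  {"gripper": 0,"dx": 0,"dy": 0,"dz": 0,"rx": 0,"ry": 0,"rz": 0},
])

```text
time: 19.05
position: [0.5095, 0.2053, 0.0933]
tcp_rot: [0.0, 0.989, 0.15, 0.0]
contact_force: [0.5, 0.1, -0.3]
opening: 0.0852
```

```bash
python3 -c "
from h import *;rep()
import cv2
cv2.imwrite('pics/wrist8.png',arm.capture('wrist')[:,:,::-1])"
```

```text
19.05 [0.5095 0.2053 0.0933] yaw -72.77 F [ 0.49  0.08 -0.25] T [ 0.007 -0.012  0.014] op 0.0852
```

View pics/wrist8.png

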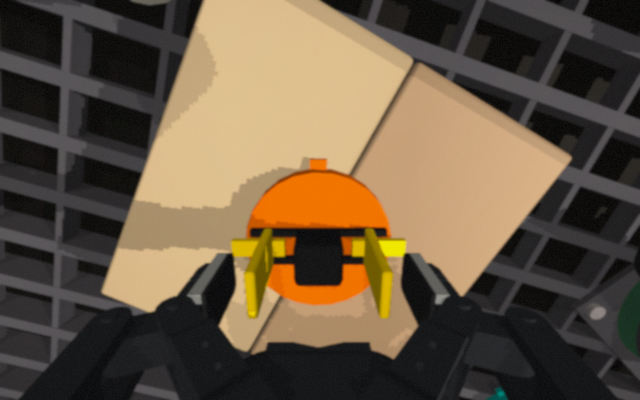

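The fingers are clear of both tabs, which have sprung out, and the cap is standing. I'm retreating straight up.

Call:
apply_moves([
  {"gripper": 0,"dx": 0,"dy": 0,"dz": 10,"rx": 0,"ry": 0,"rz": 0},
  {"gripper": 0,"dx": 0,"dy": 0,"dz": 25,"rx": 0,"ry": 0,"rz": 0},
  {"gripper": 0,"dx": 0,"dy": 0,"dz": 40,"rx": 0,"ry": 0,"rz": 0},
  {"gripper": 0,"dx": 0,"dy": 0,"dz": 50,"rx": 0,"ry": 0,"rz": 0},
  {"gripper": 0,"dx": 0,"dy": 0,"dz": 40,"rx": 0,"ry": 0,"rz": 0},
  {"gripper": 0,"dx": 0,"dy": 0,"dz": 0,"rx": 0,"ry": 0,"rz": 0},
  {"gripper": 0,"dx": 0,"dy": 0,"dz": 0,"rx": 0,"ry": 0,"rz": 0},
])

```text
time: 19.98
position: [0.5091, 0.2052, 0.2581]
tcp_rot: [0.0, 0.989, 0.15, -0.0]
contact_force: [-0.7, -0.1, -1.1]
opening: 0.0855
```

Run:
```python
from h import *
import cv2
rep(); c=cam("wrist"); im=np.ascontiguousarray(arm.capture('wrist')[:,:,::-1]); cv2.imwrite('pics/wrist9.png',im)
hsv=cv2.cvtColor(im,cv2.COLOR_BGR2HSV); m=cv2.inRange(hsv,(5,190,120),(20,255,255))
n,l,st,ce=cv2.connectedComponentsWithStats(m); i=1+np.argmax(st[1:,4]); 
h=cv2.convexHull(np.argwhere(m>0)[:,::-1].astype(np.float32))[:,0]; print(st[i],ce[i])
print("disc",px2w(c,*ce[i],.078))
for p in [(.5165,.0),]: pass
cv2.imwrite('pics/scene9.png',arm.capture('scene')[:,:,::-1])
```

```text
19.98 [0.5091 0.2052 0.2581] yaw -72.77 F [-0.71 -0.1  -1.06] T [ 0.017 -0.005  0.007] op 0.0855
[ 281  137   75   40 1750] [318.09085714 159.24857143]
disc [0.53325152 0.21260904 0.078     ]
```

View pics/wrist9.png

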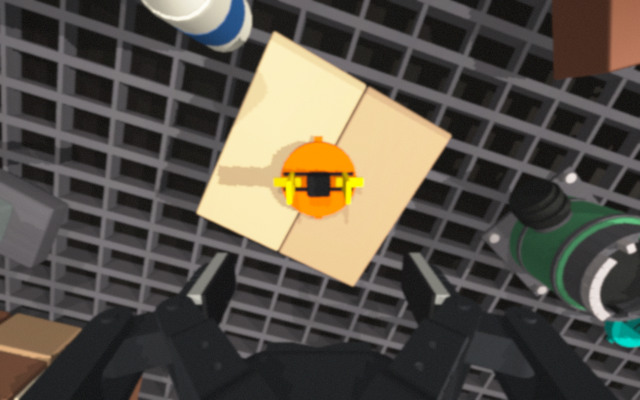

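View pics/scene9.png

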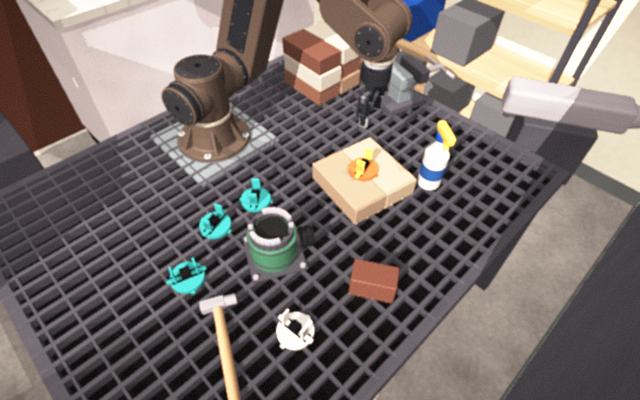

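Run:
```python
from h import *
c=cam("wrist")
B=np.array([px2w(c,u,v,.064) for u,v in[(275,32),(450,135),(353,285),(198,213)]])
print(B.mean(0),px2w(c,318,180,.078),np.linalg.norm(px2w(c,273,182,.083)-px2w(c,364,182,.083)))
rep(); arm.job_done()
```

```text
[0.51259817 0.20509258 0.064     ] [0.51014376 0.20555394 0.078     ] 0.10356665785941555
20.07 [0.5091 0.2052 0.2573] yaw -72.77 F [-0.86 -0.35 -0.61] T [ 0.027  0.044 -0.003] op 0.0855
the job is handed in; nothing more can be done
```

The orange cap is off the canister and standing on the firebricks, and I handed the job in at about 20 s of the 64 s allowed. No verdict is reported.

**What I did:** I squeezed both tabs at 35 N and turned the cap anticlockwise. The stop was first felt at about 44°, where the torque built up to about 0.27 N m by 46°. I then lifted the cap straight out with only small forces. The largest wrist reading was about 6 N sideways, at the start of the lift. I set it down by feel at about 8 N and let go in stages.

**Last checks:**
- **Position:** the cap's centre is about 3 mm from the middle of the brick pair.
- **Tabs:** they measure about 104 mm over the tooth tips, against 102 mm when sprung out, so both are released.
- **Upright:** it looks upright and flat in both views; I did not measure the angle.
- **Gripper:** it is open and well clear, with the wrist force near zero.
- **Other objects:** the spray bottle, loose brick and hammer look unmoved in the scene picture, judged by eye.

**What failed or disagreed:** My first two move calls were refused because of missing keys, and nothing moved. An automatic fit of the disc after the placing caught only its upper half and put the centre about 23 mm off, so I used the centre read by eye from the picture instead.

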